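Lay the colour-coded dowels in their V-stands

ROBOT

A 7-joint arm with a two-finger parallel gripper is mounted at the origin on a cart in front of the work surface, level with it; the furniture and walls round the work are solid. World frame = base frame: x ahead of the robot, y to its left, z up, the work surface at z = 0. Lengths are in m, angles in rad, forces in N, time in s.
With the tool pointing down it reaches from about 0.35 to 0.9 m from the base axis. Payload 8.1 kg.
Tool frame: the origin (TCP) lies midway between the tips of the shut fingers; the grasp point (between the pads) lies 19 mm behind it; z points along the fingers, y is the line along which they close (so a half turn about z gives the same grasp; the last joint's range is limited). The gripper opens to 92 mm and grips with 3 to 60 N. Pads are 19 mm wide; open, the fingers measure 130 mm over their backs; the gripper's body (75 mm by 190 mm) begins 47 mm behind the grasp point.
Start: joints at [-0.103, 0.434, 0.025, 1.573, -0.012, 1.134, -0.075], TCP at [0.625, -0, 0.227] pointing down, gripper open.
Joint ranges: [-2.62, 2.62], [-0.44, 2.09], [-1.27, 1.32], [0.08, 2.57], [-1.32, 4.46], [0.12, 2], [-2.74, 2.74]. Speed limits (rad/s): [2.22, 2.22, 3.01, 3.01, 3.14, 3.14, 3.14].

INTERFACE

Orientations are given as a rotation vector (axis times angle).
In Python, from cell import observe, get_image, camera_model, sign_off, recognise, silhouettes gives the robot as it stands.
- The arm moves only by the tool apply_moves, never from a script. Its argument "motion" is a list of rows, each an object of numbers: "x", "y", "z": the shift along the world's x, y, z in cm; "yaw": the turn about the world's z in degrees; "hand": the opening, from -1 (shut) to 1 (fully open), so that 0 is half open. In form: [{"x": .., "y": .., "z": .., "yaw": .., "hand": ..}, ...]. A call has 1 to 10 rows; each row is the pose to reach, as a shift and turn from the pose commanded when the call began; what a row does not reach only later rows make up. A row lasts 1/8 s, in which the tool goes at most 62.5 mm and 10.7 degrees, less where a joint would pass 70% of its speed; a pose out of reach is approached as far as the arm can. A call with a gripper value outside its range is refused whole. The fingers move at their own pace and stop on an object; "newtons" is the grip in N (left out, the last holds). Time passes only in rows, so rows that repeat a pose let the fingers close. It gives the time, the measured TCP pose, the force, the opening and the grip force at its end, in the units of the state.
- observe(): the state, without advancing time (a new reading comes with each control period).
- get_image(name): name is "scene" or "side" or "wrist"; returns the picture (420x560x3 uint8, blue, green, red); there is no depth.
- camera_model(name): a dict with "camera_matrix" (3x3 intrinsics, pixels), "T" (4x4, takes a point from camera to world coordinates). Camera axes: x right, y up, looking along -z (the intrinsics and any distortion apply to the point x, -y, -z); pixel columns grow to the right and rows downward; lengths in m; the calibration is good to about 2 mm. A picture is of the moment at which its call begins: read the wrist's pose just before it. camera_model takes no time and is no camera call; for the wrist camera it gives the pose at the moment of the call.
- sign_off(): hands the job in; it is judged then, once.
Trained networks look in the newest picture that a camera, given by its name, has taken for a name from the list of things; names that differ only in an ending like _2 or _b are one class to them, and where a whole thing is asked for, a point or a joint stands for the part that bears it (a point fixed in the world has none). Each returns a list of dicts, best first, with "p" (0 to 1); they miss things now and then, are a little off and sometimes report something else, mostly with a low value. They report only what shows in the picture. A call takes as long as a camera call.
- recognise(query, camera): "rect" ([left, top, right, bottom] in pixels, round what is visible of it).
- silhouettes(query, camera): "mask" (420x560 bool, what is visible of it) and "rect" ([left, top, right, bottom] in pixels, round what is visible of it).
The state is a dict: "clock": time; "joints": joint angles; "dq": joint speeds; "joint_efforts": joint torques, N m; "position": TCP position; "ee_rot": TCP orientation; "force": force on the tool from outside, world axes, zero at the start; "ft_torque": the same for the moment, N m; "width": opening from 0.0 (shut) to 1.0 (fully open); "gripper_force": force on a finger pad.
Only numpy, scipy, OpenCV 4.12 (cv2) and the standard library are available. Lean on these libraries where they do the work, as an engineer would, in place of code of your own. Each camera call takes 0.05 s, during which the arm holds its last target. There are 200 camera calls.

TASK

Pick the three paint-ended wooden dowels out of the cradle one after another and lay each in the V-stand of its own colour, resting in both Vs and centred lengthwise, ready for finishing. Leave the plain steel bar lying in the cradle, and do not disturb the varnish jar or the little brass plane on the bench.

Things in the scene. Friction and masses are not known exactly. Their poses are not given: they have to be found in the camera images.
- cradle: Brown wooden cradle, fixed; base 130 x 240 x 8 mm. Origin: centre of underside. Four rows along its x, at y = -90, -30, 30, 90 mm, each of two V-rests 14 mm thick at x = -45 and 45 mm, open between them (76 mm) down to the base. V: 45 degree sides, bottom 26 mm, mouth 50 mm wide and 50 mm above the bench. Starts with one bar in each row, any order, up to 6 mm off centre lengthwise.
- dowel_red: Loose light-wood dowel with both ends painted red (22 mm of each end): diameter 26 mm, length 130 mm, 30 to 55 g. Origin: its centre, on the axis; its x runs along the dowel. Starts in the cradle, its axis 44 mm above the bench.
- dowel_blue: Loose light-wood dowel with both ends painted blue (22 mm of each end): diameter 22 mm, length 130 mm, 30 to 55 g. Origin: its centre, on the axis; its x runs along the dowel. Starts in the cradle, its axis 42 mm above the bench.
- dowel_green: Loose light-wood dowel with both ends painted green (22 mm of each end): diameter 18 mm, length 130 mm, 30 to 55 g. Origin: its centre, on the axis; its x runs along the dowel. Starts in the cradle, its axis 39 mm above the bench.
- steel_bar: Loose plain bright steel round bar, no paint: diameter 22 mm, length 130 mm. Origin: its centre, on the axis; its x runs along the bar. Lies in the cradle, its axis 42 mm above the bench, and stays there.
- stand_red: V-stand painted red all over, fixed; base 120 x 60 x 8 mm with one pair of V-rests like the cradle's (x = -45 and 45 mm, 14 mm thick, open for 76 mm between; 45 degree sides, bottom 26 mm, mouth 50 mm above the bench). Origin: centre of underside; a dowel lies along its x. Seated, the red dowel's axis is 44 mm above the bench, over the stand's middle line.
- stand_blue: V-stand painted blue all over, fixed; base 120 x 60 x 8 mm with one pair of V-rests like the cradle's (x = -45 and 45 mm, 14 mm thick, open for 76 mm between; 45 degree sides, bottom 26 mm, mouth 50 mm above the bench). Origin: centre of underside; a dowel lies along its x. Seated, the blue dowel's axis is 42 mm above the bench, over the stand's middle line.
- stand_green: V-stand painted green all over, fixed; base 120 x 60 x 8 mm with one pair of V-rests like the cradle's (x = -45 and 45 mm, 14 mm thick, open for 76 mm between; 45 degree sides, bottom 26 mm, mouth 50 mm above the bench). Origin: centre of underside; a dowel lies along its x. Seated, the green dowel's axis is 39 mm above the bench, over the stand's middle line.
- jar: Bystander: loose closed glass varnish jar with wooden-brown lid, 58 mm diameter, 89 mm tall, standing. Origin: centre of its underside.
- plane: Bystander: small loose brass finger plane, 29 x 60 x 31 mm. Origin: centre of its underside; its length runs along its y.

How it is judged:
At the end, for the whole second after the job is handed in: Each painted dowel rests in both Vs of its colour's stand: centre within 12 mm lengthwise, 6 mm sideways, 5 mm in height, axis within 0.08 rad. Steel bar still in its cradle row, moved under 15 mm; jar and plane upright, moved under 20 mm. All at rest (x of dowel_red in the frame of stand_red between -0.012 and 0.012 m and z of dowel_red in the frame of stand_red between 0.0394 and 0.0494 m and y of dowel_red in the frame of stand_red between -0.006 and 0.006 m and angle between the x axis of dowel_red and the x axis of stand_red, either way round below 0.08 rad and linear speed of each of dowel_red, dowel_blue, dowel_green, steel_bar, jar, plane below 0.02 m/s and x of dowel_blue in the frame of stand_blue between -0.012 and 0.012 m and z of dowel_blue in the frame of stand_blue between 0.0366 and 0.0466 m and y of dowel_blue in the frame of stand_blue between -0.006 and 0.006 m and angle between the x axis of dowel_blue and the x axis of stand_blue, either way round below 0.08 rad and x of dowel_green in the frame of stand_green between -0.012 and 0.012 m and z of dowel_green in the frame of stand_green between 0.0337 and 0.0437 m and y of dowel_green in the frame of stand_green between -0.006 and 0.006 m and angle between the x axis of dowel_green and the x axis of stand_green, either way round below 0.08 rad and x of steel_bar in the frame of cradle between -0.02 and 0.02 m and z of steel_bar in the frame of cradle between 0.0366 and 0.0466 m and angle between the x axis of steel_bar and the x axis of cradle, either way round below 0.08 rad and distance of steel_bar from where it was at the start of the episode below 0.015 m and distance of each of jar, plane from where it was at the start of the episode below 0.02 m and angle between each of jar, plane's own z axis and vertical below 0.1 rad); the robot touches nothing.
It fails at once if the jar or the plane is pushed 30 mm away or tipped (distance of any of jar, plane from where it was at the start of the episode above 0.03 m or angle between jar's own z axis and vertical above 0.4 rad).
It fails at once if the steel bar is taken out of the cradle (z of steel_bar in the frame of cradle above 0.075 m).
It also fails if it takes over 88 s, if anything falls off the work surface, if the arm or the gripper's body presses on something with over 40 N, if the wrist force passes 120 N, or if a joint passes its speed limit or range.

## Working session

There is one attempt and no reset: what is moved stays moved. The work goes in short steps, Python scripts to look and compute and a tool call to move; the robot and the scene stay as the last step left them, time stands still between calls to the robot, and variables do not carry over. Pictures are saved under pics/ and viewed, at most 14 in all, crops included, and the job is handed in when it is done.

Besides the shell and the picture viewer there is one more tool, called after "Call:" as name([rows], argument=value, ...), one row to a line, values as JSON. apply_moves: Moves the arm, as the interface text tells. Its arguments: {"type":"object","properties":{"motion":{"type":"array","items":{"type":"object","properties":{"x":{"type":"number"},"y":{"type":"number"},"z":{"type":"number"},"yaw":{"type":"number"},"hand":{"type":"number"}}}},"newtons":{"type":"number"}},"required":["motion"]}

```bash
mkdir -p pics; python3 - <<'E'
from cell import *
import cv2,numpy as np
for n in ["scene","side"]:
    im=get_image(n); cv2.imwrite(f"pics/{n}0.png",im)
    m=camera_model(n); print(n,np.round(m["camera_matrix"],1).tolist(),np.round(m["T"],3).tolist(),[k for k in m])
    for q in ["cradle","dowel_red","dowel_blue","dowel_green","steel_bar","stand_red","stand_blue","stand_green","jar","plane"]:
        r=recognise(q,n); print(q,[(np.round(d["rect"]).tolist(),round(d["p"],2)) for d in r[:3]])
s=observe();print({k:np.round(v,3).tolist() for k,v in s.items()})
E
```

```text
scene [[457.4, 0.0, 277.1], [0.0, 457.4, 205.5], [0.0, 0.0, 1.0]] [[-0.765, 0.329, -0.553, -0.062], [-0.644, -0.394, 0.656, 0.791], [-0.002, 0.858, 0.514, 0.636], [0.0, 0.0, 0.0, 1.0]] ['camera_matrix', 'T']
cradle [([175.0, 219.0, 278.0, 312.0], 0.9)]
dowel_red [([193.0, 249.0, 254.0, 277.0], 0.78)]
dowel_blue [([174.0, 268.0, 241.0, 296.0], 0.74)]
dowel_green [([227.0, 225.0, 277.0, 241.0], 0.91), ([173.0, 219.0, 279.0, 311.0], 0.62), ([192.0, 247.0, 252.0, 273.0], 0.46)]
steel_bar [([209.0, 234.0, 266.0, 259.0], 0.84)]
stand_red [([281.0, 164.0, 323.0, 198.0], 0.65)]
stand_blue [([356.0, 159.0, 400.0, 192.0], 0.74)]
stand_green [([179.0, 268.0, 237.0, 292.0], 0.65), ([321.0, 196.0, 373.0, 239.0], 0.59)]
jar [([226.0, 176.0, 251.0, 212.0], 0.91)]
plane [([316.0, 234.0, 329.0, 254.0], 0.63)]
side [[418.1, 0.0, 273.5], [0.0, 418.1, 212.1], [0.0, 0.0, 1.0]] [[0.851, 0.311, -0.424, 0.035], [-0.526, 0.502, -0.687, -0.807], [-0.0, 0.807, 0.59, 0.796], [0.0, 0.0, 0.0, 1.0]] ['camera_matrix', 'T']
cradle [([195.0, 176.0, 274.0, 220.0], 0.87)]
dowel_red [([210.0, 175.0, 243.0, 198.0], 0.53)]
dowel_blue [([198.0, 170.0, 232.0, 190.0], 0.53)]
dowel_green [([235.0, 195.0, 266.0, 211.0], 0.68)]
steel_bar [([219.0, 185.0, 253.0, 207.0], 0.66)]
stand_red [([310.0, 234.0, 355.0, 268.0], 0.96), ([211.0, 173.0, 242.0, 198.0], 0.36)]
stand_blue [([299.0, 293.0, 353.0, 333.0], 0.68)]
stand_green [([228.0, 240.0, 280.0, 281.0], 0.94)]
jar [([300.0, 186.0, 320.0, 220.0], 0.71)]
plane [([219.0, 236.0, 237.0, 246.0], 0.67)]
{'clock': 1.1, 'joints': [-0.103, 0.435, 0.025, 1.573, -0.012, 1.134, -0.075], 'dq': [-0.002, 0.0, 0.001, -0.001, 0.003, 0.001, 0.0], 'joint_efforts': [-0.0, -66.768, 0.984, -31.481, -0.061, 0.033, -0.0], 'position': [0.625, -0.0, 0.227], 'ee_rot': [2.222, 2.221, 0.0], 'force': [0.658, -0.476, -0.561], 'ft_torque': [-0.013, 0.012, -0.026], 'gripper_force': 0.0, 'width': 1.001}
```

```bash
python3 - <<'E'
import cv2
a=cv2.imread("pics/scene0.png")[140:340,150:420]; cv2.imwrite("pics/a.png",cv2.resize(a,None,fx=2.9,fy=2.9,interpolation=2))
a=cv2.imread("pics/side0.png")[150:350,150:420]; cv2.imwrite("pics/b.png",cv2.resize(a,None,fx=2.9,fy=2.9,interpolation=2))
E
```

```text
(no output)
```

View pics/a.png

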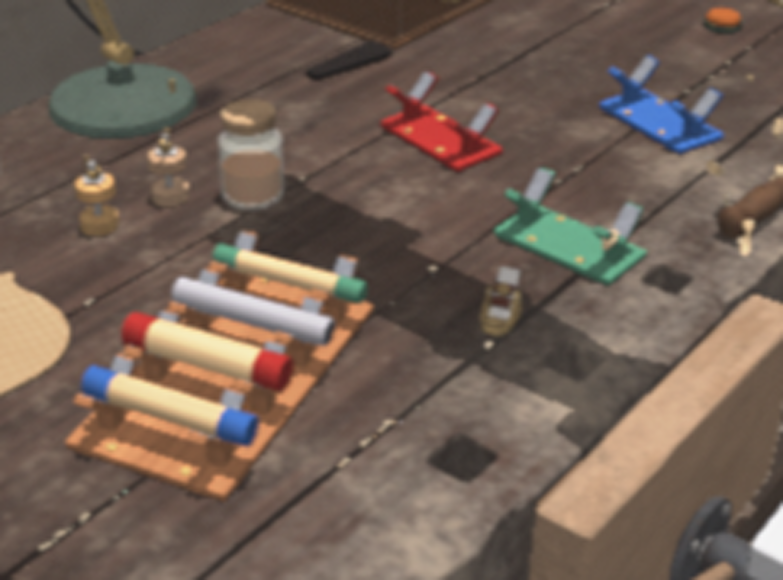

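View pics/b.png

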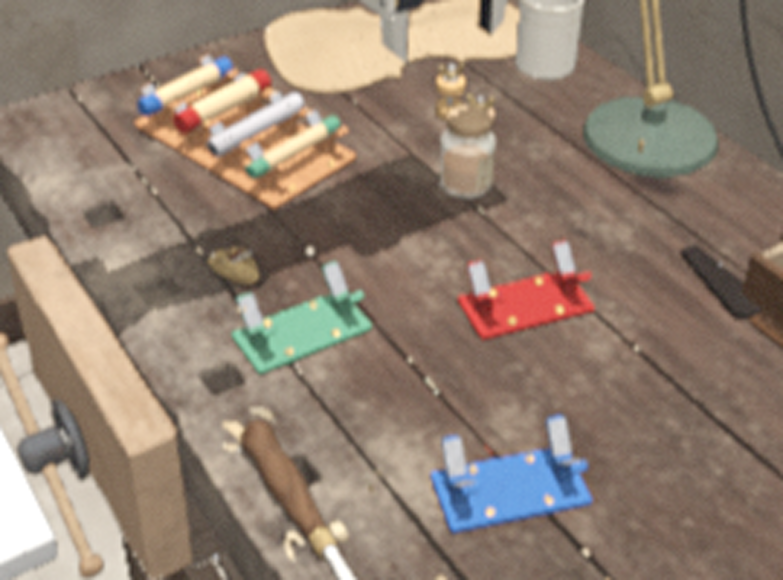

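```bash
cat > h.py <<'E'
from cell import *
import cv2,numpy as np
def ray(cam,uv,z):
    "pixels (N,2) -> world points on plane z"
    m=cam; K=m["camera_matrix"];T=np.array(m["T"]); uv=np.atleast_2d(uv).astype(float)
    d=np.c_[(uv[:,0]-K[0][2])/K[0][0],-(uv[:,1]-K[1][2])/K[1][1],-np.ones(len(uv))]@T[:3,:3].T
    return T[:3,3]+d*((z-T[2,3])/d[:,2])[:,None]
def axis(mask,cam,z,floor=None):
    "top-plane footprint of a mask: centre, long axis angle (deg), size (mm)"
    v,u=np.nonzero(mask); p=ray(cam,np.c_[u,v],z)[:,:2]
    (c,s,a)=cv2.minAreaRect((p*1000).astype(np.float32))
    if s[0]<s[1]: a+=90; s=s[::-1]
    return np.round(np.r_[c,(a+90)%180-90,s],1)
E
python3 - <<'E'
from h import *
Z={"dowel_red":.044,"dowel_blue":.042,"dowel_green":.039,"steel_bar":.042,"stand_red":.008,"stand_blue":.008,"stand_green":.008,"cradle":.02,"jar":.045,"plane":.015}
for n in ["scene","side"]:
    get_image(n);m=camera_model(n)
    for q,z in Z.items():
        r=silhouettes(q,n)
        for d in r[:2]:
            print(n,q,round(d["p"],2),np.round(d["rect"]).tolist(),axis(d["mask"],m,z))
get_image("wrist");im=get_image("wrist");cv2.imwrite("pics/w0.png",im)
m=camera_model("wrist");print(np.round(m["camera_matrix"],1).tolist(),np.round(m["T"],3).tolist())
E
```

```text
scene dowel_red 0.65 [194.0, 248.0, 250.0, 272.0] [523.9 282.8  14.9 145.4  36.7]
scene dowel_blue 0.72 [177.0, 267.0, 238.0, 293.0] [500.1 340.7  15.  142.7  30.9]
scene dowel_blue 0.24 [282.0, 167.0, 324.0, 200.0] [ 609.6 -114.3  -12.7  167.9  109.5]
scene dowel_green 0.88 [225.0, 218.0, 281.0, 244.0] [549.4 166.6  16.3 139.2  32.7]
scene steel_bar 0.92 [210.0, 235.0, 267.0, 260.0] [533.4 223.5  14.3 138.9  33.1]
scene steel_bar 0.19 [176.0, 264.0, 237.0, 291.0] [501.  340.2  14.9 141.3  29.5]
scene stand_blue 0.63 [357.0, 159.0, 399.0, 192.0] [ 495.  -343.3  -16.1  175.7  131.6]
scene stand_green 0.75 [324.0, 197.0, 374.0, 240.0] [ 4.400e+02 -8.470e+01 -4.000e-01  1.515e+02  1.280e+02]
scene stand_green 0.25 [358.0, 156.0, 401.0, 194.0] [ 498.  -345.1  -20.7  189.9  131.6]
scene cradle 0.96 [172.0, 220.0, 277.0, 311.0] [530.3 246.3 -74.5 290.2 151.8]
scene cradle 0.66 [225.0, 219.0, 277.0, 247.0] [568.8 147.2  16.3 143.6  34.7]
scene plane 0.69 [317.0, 234.0, 328.0, 256.0] [415.2  59.1 -60.8  86.8  26.3]
side dowel_red 0.5 [210.0, 176.0, 244.0, 199.0] [523.3 281.8  16.3 153.7  41.
[... 282 characters left out ...]
, 273.0, 222.0] [512.2 229.2 -75.7 293.  161.6]
side stand_red 0.79 [308.0, 236.0, 354.0, 268.0] [ 644.8 -129.4  -13.5  140.   108.1]
side stand_red 0.48 [222.0, 237.0, 236.0, 246.0] [416.5  50.6  62.3  47.1  41. ]
side stand_blue 0.68 [221.0, 237.0, 238.0, 248.0] [418.1  50.6  80.4  56.2  40.8]
side stand_green 0.59 [229.0, 241.0, 280.0, 277.0] [435.1 -48.2  -3.5 130.5 103.8]
side cradle 0.63 [193.0, 171.0, 274.0, 220.0] [529.7 259.  -74.2 294.5 165.3]
side jar 0.77 [300.0, 187.0, 321.0, 222.0] [703.3  48.7  55.1 166.3  57.1]
[[323.4, 0.0, 282.1], [0.0, 323.4, 207.0], [0.0, 0.0, 1.0]] [[1.0, 0.0, 0.001, 0.626], [-0.0, 0.968, 0.249, 0.066], [-0.0, -0.249, 0.968, 0.385], [0.0, 0.0, 0.0, 1.0]]
```

View pics/w0.png

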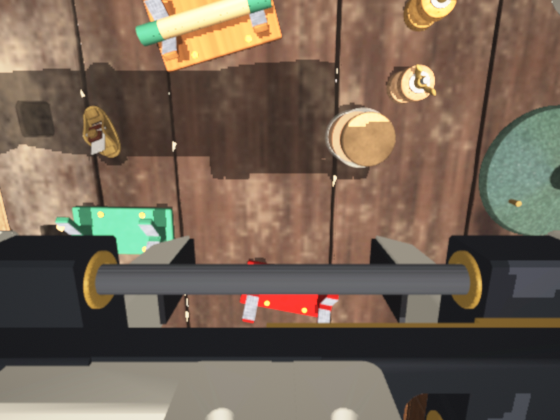

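Call:
apply_moves([
  {"x": -2,"y": -6,"z": 1},
  {"x": -4,"y": -12,"z": 2},
  {"x": -6,"y": -18,"z": 3},
  {"x": -7,"y": -22,"z": 4},
  {"x": -7,"y": -22,"z": 4},
  {"x": -7,"y": -22,"z": 4},
])

```text
schema error: expected keys x, y, z, yaw, hand
```

```bash
cat >> h.py <<'E'
def look(fn,Z,cam="wrist"):
    m=camera_model(cam); im=get_image(cam); cv2.imwrite(f"pics/{fn}.png",im)
    for q,z in Z.items():
        for d in silhouettes(q,cam)[:2]:
            if d["p"]<.3: continue
            print(q,round(d["p"],2),np.round(d["rect"]).tolist(),axis(d["mask"],m,z)); np.save(f"pics/{fn}_{q}.npy",d["mask"])
E
python3 -c "
from h import *
look('w1',{'stand_red':.008,'stand_green':.008,'jar':.089,'plane':.02})"
```

```text
stand_red 0.6 [241.0, 259.0, 336.0, 324.0] [ 635.2 -154.   -11.9  122.6   87.6]
stand_green 0.64 [55.0, 205.0, 175.0, 253.0] [421.  -59.9  -0.  143.1  60.7]
jar 0.91 [326.0, 107.0, 394.0, 169.0] [695.9  54.6   1.9  62.   52. ]
plane 0.85 [82.0, 102.0, 121.0, 158.0] [424.   57.4 -75.6  57.9  37.9]
```

Call:
apply_moves([
  {"x": -1,"y": -6},
  {"x": -2,"y": -12},
  {"x": -3,"y": -18},
  {"x": -4,"y": -20},
  {"x": -4,"y": -20},
  {"x": -4,"y": -20},
])

```text
schema error: expected keys x, y, z, yaw, hand
```

```bash
python3 -c "
from h import *
look('w2',{'stand_blue':.008})
print(observe()['position'])
a=cv2.imread('pics/w1.png')[:260];b=cv2.imread('pics/w2.png')[:260];cv2.imwrite('pics/w12.png',np.vstack([a,b]))"
```

```text
[ 6.25014370e-01 -3.40590610e-05  2.26743292e-01]
```

View pics/w12.png

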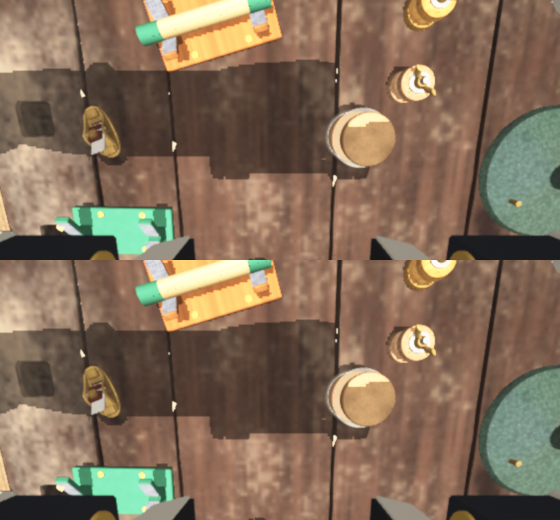

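Every row needs all the keys; the arm has not moved, so the pictures match the first wrist view. Repeating the moves.

Call:
apply_moves([
  {"x": -2,"y": -6,"z": 1,"yaw": 0,"hand": 1},
  {"x": -4,"y": -12,"z": 2,"yaw": 0,"hand": 1},
  {"x": -6,"y": -18,"z": 3,"yaw": 0,"hand": 1},
  {"x": -7,"y": -22,"z": 4,"yaw": 0,"hand": 1},
  {"x": -7,"y": -22,"z": 4,"yaw": 0,"hand": 1},
  {"x": -7,"y": -22,"z": 4,"yaw": 0,"hand": 1},
], newtons=15)

```text
clock: 3.4
position: [0.5552, -0.2194, 0.2666]
ee_rot: [-2.221, -2.221, -0.001]
force: [0.8, 0.5, -0.4]
width: 1.0
gripper_force: 0.0
```

```bash
python3 -c "
from h import *
look('w1',{'stand_red':.008,'stand_green':.008,'jar':.089,'plane':.02})"
```

```text
stand_red 0.57 [296.0, 77.0, 401.0, 147.0] [ 637.7 -140.6  -12.   125.9   64.7]
stand_red 0.41 [188.0, 213.0, 279.0, 263.0] [ 484.6 -312.3  -18.   119.3   61.1]
stand_green 0.77 [111.0, 3.0, 228.0, 72.0] [425.5 -55.9  -0.6 134.1  73.3]
```

Call:
apply_moves([
  {"x": -1,"y": -6,"z": 0,"yaw": 0,"hand": 1},
  {"x": -2,"y": -12,"z": 0,"yaw": 0,"hand": 1},
  {"x": -3,"y": -18,"z": 0,"yaw": 0,"hand": 1},
  {"x": -4,"y": -20,"z": 0,"yaw": 0,"hand": 1},
  {"x": -4,"y": -20,"z": 0,"yaw": 0,"hand": 1},
  {"x": -4,"y": -20,"z": 0,"yaw": 0,"hand": 1},
])

```text
clock: 4.4
position: [0.5163, -0.4177, 0.2667]
ee_rot: [-2.218, -2.224, -0.002]
force: [-0.3, 0.8, -0.3]
width: 0.997
gripper_force: 0.0
```

```bash
python3 -c "
from h import *
look('w2',{'stand_blue':.008})
print(observe()['position'])
a=cv2.imread('pics/w1.png')[:260];b=cv2.imread('pics/w2.png')[:260];cv2.imwrite('pics/w12b.png',np.vstack([a,b]))"
```

```text
stand_blue 0.62 [200.0, 46.0, 310.0, 132.0] [ 483.7 -311.7  -17.7  122.9   65.2]
[ 0.51641495 -0.41765891  0.2668452 ]
```

View pics/w12b.png

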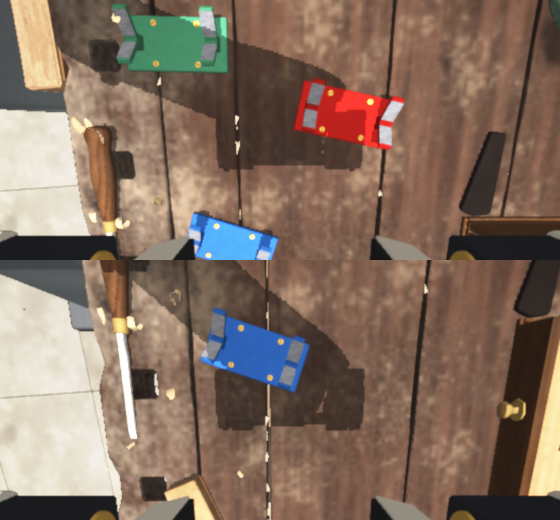

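```bash
python3 - <<'E'
from h import *
m=camera_model("wrist")
T2=np.array(m["T"]); 
m1=dict(m); T1=T2.copy(); T1[:3,3]+=np.array([.5552,-.2194,.2666])-[.5164,-.4177,.2668]; m1["T"]=T1
S={"red":(m1,[(331,93),(371,101),(322,129),(361,138)]),"blue":(m,[(240,68),(281,82),(231,104),(270,118)]),"green":(m1,[(153,22),(198,22),(156,63),(198,65)])}
for k,(c,p) in S.items():
    w=ray(c,p,.008)*1000; a=np.degrees(np.arctan2(*(w[1]+w[3]-w[0]-w[2])[1::-1]))
    print(k,w.mean(0).round(1),a.round(1),w[:,:2].round(1).tolist())
E
```

```text
red [ 635.3 -142.5    8. ] -11.4 [[615.3, -116.1], [664.8, -125.3], [605.7, -158.9], [655.4, -169.8]]
blue [ 484.2 -315.     8. ] -18.3 [[466.0, -286.3], [515.3, -302.0], [453.7, -327.6], [501.7, -344.1]]
green [430.5 -61.2   8. ] -1.1 [[405.2, -38.6], [457.5, -38.5], [404.6, -82.8], [454.7, -84.9]]
```

Call:
apply_moves([
  {"x": 0,"y": 6,"z": 1,"yaw": -10,"hand": 0},
  {"x": 0,"y": 12,"z": 2,"yaw": -20,"hand": 0},
  {"x": 0,"y": 18,"z": 3,"yaw": -30,"hand": 0},
  {"x": 0,"y": 24,"z": 4,"yaw": -40,"hand": 0},
  {"x": 0,"y": 30,"z": 5,"yaw": -50,"hand": 0},
  {"x": 0,"y": 36,"z": 6,"yaw": -60,"hand": 0},
  {"x": 0,"y": 42,"z": 6,"yaw": -70,"hand": 0},
  {"x": -4,"y": 48,"z": 6,"yaw": -75,"hand": 0},
  {"x": -8,"y": 54,"z": 6,"yaw": -75,"hand": 0},
  {"x": -10,"y": 60,"z": 6,"yaw": -75,"hand": 0},
])

```text
clock: 5.75
position: [0.4264, 0.1509, 0.3272]
ee_rot: [-3.114, -0.413, -0.002]
force: [0.1, 1.1, -0.2]
width: 0.506
gripper_force: 0.0
```

Call:
apply_moves([
  {"x": 0,"y": 2,"z": 0,"yaw": 0,"hand": 0},
  {"x": 0,"y": 2,"z": 0,"yaw": 0,"hand": 0},
])

```text
clock: 6.0
position: [0.4275, 0.1709, 0.3269]
ee_rot: [-3.113, -0.419, -0.001]
force: [0.3, -1.0, -0.2]
width: 0.5
gripper_force: 0.0
```

```bash
python3 -c "
from h import *
print(observe()['position'],observe()['joints'],observe()['width'])
look('w3',{'dowel_red':.044,'dowel_blue':.042,'dowel_green':.039,'steel_bar':.042,'cradle':.008,'jar':.089})
"
```

```text
[0.42748292 0.17089472 0.32694658] [-0.51829705  0.08786651  0.02421372  1.79235781 -0.00259036  1.26077552
 -1.79679916] 0.5003179211465674
dowel_red 0.76 [203.0, 24.0, 230.0, 132.0] [524.7 283.3  15.5 134.   26.8]
dowel_blue 0.59 [159.0, 25.0, 187.0, 137.0] [502.7 339.5  15.5 134.6  25.3]
dowel_blue 0.4 [397.0, 168.0, 476.0, 238.0] [438.6 -52.9  -2.5 104.8  79.7]
dowel_green 0.76 [307.0, 26.0, 320.0, 135.0] [552.6 165.9  15.1 131.4  18.8]
steel_bar 0.71 [255.0, 29.0, 275.0, 138.0] [535.  224.3  14.9 130.8  23.1]
cradle 0.65 [141.0, 29.0, 336.0, 133.0] [530.2 258.3 -74.7 259.5 127.7]
jar 0.67 [405.0, 0.0, 450.0, 16.0] [652.4  69.  -74.7  50.   14.6]
```

View pics/w3.png

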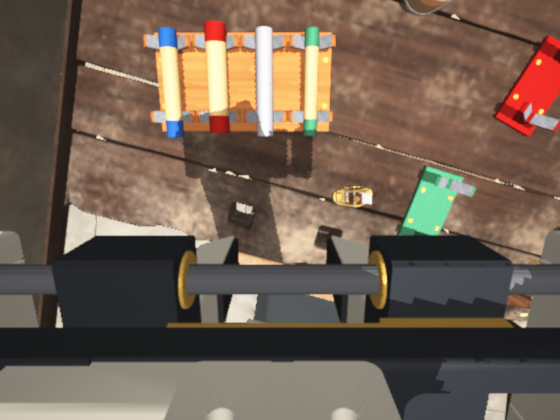

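Call:
apply_moves([
  {"x": 4.5,"y": -0.2,"z": -4,"yaw": 0,"hand": -0.1},
  {"x": 9,"y": -0.4,"z": -8,"yaw": 0,"hand": -0.1},
  {"x": 12.5,"y": -0.5,"z": -12,"yaw": 0,"hand": -0.1},
  {"x": 12.5,"y": -0.5,"z": -17,"yaw": 0,"hand": -0.1},
  {"x": 12.5,"y": -0.5,"z": -20,"yaw": 0,"hand": -0.1},
  {"x": 12.5,"y": -0.5,"z": -20,"yaw": 0,"hand": -0.1},
  {"x": 12.5,"y": -0.5,"z": -20,"yaw": 0,"hand": -0.1},
])

```text
clock: 7.22
position: [0.5545, 0.1634, 0.128]
ee_rot: [-3.115, -0.409, -0.003]
force: [-0.2, 0.3, 0.8]
width: 0.452
gripper_force: 0.0
```

```bash
python3 -c "
from h import *
look('w4',{'dowel_green':.039,'steel_bar':.042})
"
```

```text
dowel_green 0.71 [267.0, 131.0, 288.0, 263.0] [562.1 169.2  14.6 106.6  18.6]
dowel_green 0.56 [16.0, 135.0, 73.0, 302.0] [497.1 340.5  15.7 138.   28.4]
steel_bar 0.59 [180.0, 133.0, 216.0, 244.0] [555.2 229.9  15.4  87.2  22.9]
```

View pics/w4.png

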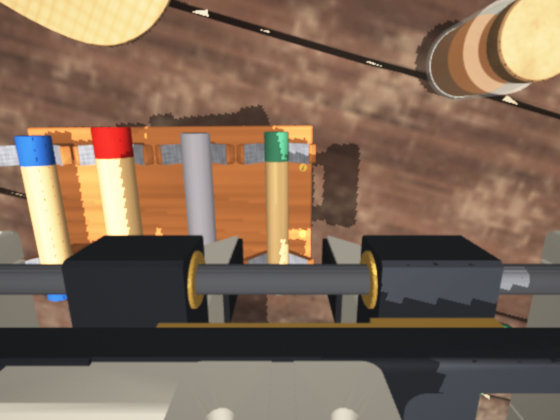

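```bash
python3 -c "
from h import *
s=observe();print(s['position'],s['ee_rot'],s['clock'],s['dq'])"
```

```text
[0.5545833  0.16370232 0.12844934] [-3.11409975 -0.40966527 -0.0044473 ] 7.375 [-0.00366908  0.00320331 -0.00102636  0.00631228 -0.00139603 -0.00409995
  0.00079632]
```

Call:
apply_moves([
  {"x": -0.25,"y": 0.25,"z": -3,"yaw": 0,"hand": -0.1},
  {"x": -0.25,"y": 0.25,"z": -7,"yaw": 0,"hand": -0.1},
  {"x": -0.25,"y": 0.25,"z": -10.8,"yaw": 0,"hand": -0.1},
  {"x": -0.25,"y": 0.25,"z": -10.8,"yaw": 0,"hand": -0.1},
  {"x": -0.25,"y": 0.25,"z": -10.8,"yaw": 0,"hand": -0.8},
  {"x": -0.25,"y": 0.25,"z": -10.8,"yaw": 0,"hand": -0.8},
  {"x": -0.25,"y": 0.25,"z": -10.8,"yaw": 0,"hand": -0.8},
  {"x": -0.25,"y": 0.25,"z": -10.8,"yaw": 0,"hand": -0.8},
], newtons=15)

```text
clock: 8.38
position: [0.5519, 0.1669, 0.0201]
ee_rot: [-3.113, -0.411, -0.004]
force: [-1.2, 0.6, 9.0]
width: 0.195
gripper_force: 15.0
```

Call:
apply_moves([
  {"x": 0,"y": 0,"z": 3,"yaw": 0,"hand": -0.9},
  {"x": 0,"y": 0,"z": 8,"yaw": 0,"hand": -0.9},
  {"x": -1,"y": -3,"z": 11,"yaw": -2,"hand": -0.9},
  {"x": -4,"y": -8,"z": 11,"yaw": -6,"hand": -0.9},
  {"x": -7,"y": -13,"z": 11,"yaw": -11,"hand": -0.9},
  {"x": -10,"y": -18,"z": 11,"yaw": -16,"hand": -0.9},
  {"x": -12.1,"y": -22.8,"z": 10,"yaw": -16,"hand": -0.9},
  {"x": -12.1,"y": -22.8,"z": 7,"yaw": -16,"hand": -0.9},
  {"x": -12.1,"y": -22.8,"z": 7,"yaw": -16,"hand": -0.9},
  {"x": -12.1,"y": -22.8,"z": 7,"yaw": -16,"hand": -0.9},
])

```text
clock: 9.62
position: [0.4307, -0.0616, 0.0895]
ee_rot: [-3.141, 0.026, -0.001]
force: [0.9, 0.3, -0.3]
width: 0.195
gripper_force: 15.0
```

```bash
python3 -c "
from h import *
s=observe();print(s['position'],s['ee_rot'],s['width'],s['gripper_force'])
m=camera_model('wrist');im=get_image('wrist');cv2.imwrite('pics/w5.png',im)
for n in ['scene','side']:
  get_image(n);mm=camera_model(n)
  for d in silhouettes('dowel_green',n)[:1]: print(n,d['p'],axis(d['mask'],mm,.109))
"
```

```text
[ 0.43070558 -0.06158634  0.0894766 ] [-3.14136517e+00  2.60223313e-02 -9.51837229e-04] 0.19496971078879013 14.993543028831482
scene 0.54 [417.2 -60.4  -0.5 122.   35. ]
side 0.45 [393.3 -64.4   2.6  62.5  24.1]
```

View pics/w5.png

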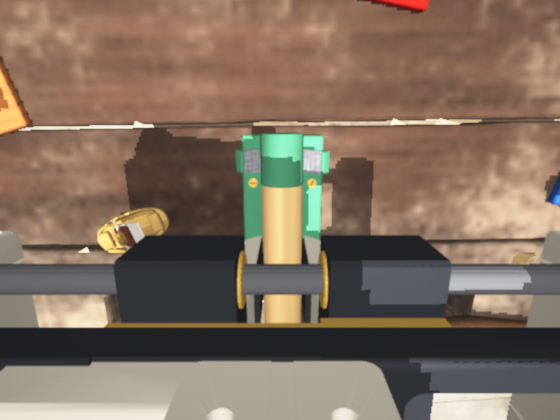

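```bash
python3 -c "
from h import *
m=camera_model('wrist')
print(ray(m,[[281,134]],.109),ray(m,[[253,183],[312,183]],.008),ray(m,[[252,137],[312,137]],.008),ray(m,[[252,160],[312,160]],.040))
"
```

```text
[[ 0.49386546 -0.06275862  0.109     ]] [[ 0.45517938 -0.04054268  0.008     ]
 [ 0.45444411 -0.0849298   0.008     ]] [[ 0.48903222 -0.0411456   0.008     ]
 [ 0.48830282 -0.0847168   0.008     ]] [[ 0.47583198 -0.04354316  0.04      ]
 [ 0.47519192 -0.08197549  0.04      ]]
```

Call:
apply_moves([
  {"x": 0.1,"y": 0,"z": -3,"yaw": 0,"hand": -0.9},
  {"x": 0.1,"y": 0,"z": -5.5,"yaw": 0,"hand": -0.9},
  {"x": 0.1,"y": 0,"z": -6.8,"yaw": 0,"hand": -0.9},
  {"x": 0.1,"y": 0,"z": -6.8,"yaw": 0,"hand": -0.9},
  {"x": 0.1,"y": 0,"z": -6.8,"yaw": 0,"hand": -0.9},
  {"x": 0.1,"y": 0,"z": -6.8,"yaw": 0,"hand": -0.1},
  {"x": 0.1,"y": 0,"z": -6.8,"yaw": 0,"hand": -0.1},
  {"x": 0.1,"y": 0,"z": -6.8,"yaw": 0,"hand": -0.1},
])

```text
clock: 10.88
position: [0.4312, -0.0621, 0.0209]
ee_rot: [3.141, -0.027, 0.001]
force: [-0.2, -0.8, -0.2]
width: 0.436
gripper_force: 0.0
```

Call:
apply_moves([
  {"x": 0,"y": 0,"z": 4,"yaw": 0,"hand": -0.1},
  {"x": 0,"y": 0,"z": 9,"yaw": 0,"hand": 0},
  {"x": 2,"y": 4,"z": 12,"yaw": 4,"hand": 0},
  {"x": 4,"y": 9,"z": 12,"yaw": 8,"hand": 0},
  {"x": 6,"y": 14,"z": 12,"yaw": 12,"hand": 0},
  {"x": 8,"y": 20,"z": 12,"yaw": 16.2,"hand": 0},
  {"x": 9,"y": 26,"z": 12,"yaw": 16.2,"hand": 0},
  {"x": 9.3,"y": 31,"z": 12,"yaw": 16.2,"hand": 0},
  {"x": 9.3,"y": 34.5,"z": 12,"yaw": 16.2,"hand": 0},
  {"x": 9.3,"y": 34.5,"z": 12,"yaw": 16.2,"hand": 0},
])

```text
clock: 12.12
position: [0.5229, 0.2867, 0.1404]
ee_rot: [-3.112, -0.423, 0.001]
force: [0.7, -0.4, 0.7]
width: 0.502
gripper_force: 0.0
```

Call:
apply_moves([
  {"x": 0,"y": 0,"z": 0,"yaw": 0,"hand": 0},
  {"x": 0,"y": 0,"z": 0,"yaw": 0,"hand": 0},
])

```text
clock: 12.38
position: [0.5244, 0.2812, 0.1407]
ee_rot: [3.114, 0.412, -0.0]
force: [0.1, -0.3, 0.1]
width: 0.501
gripper_force: 0.0
```

```bash
cat >> h.py <<'E'
def far(q,z,yaw,half=.065):
    "bar seen by the wrist camera: centre from its far end, side offset from the axis line"
    s=observe(); m=camera_model('wrist'); im=get_image('wrist'); cv2.imwrite(f'pics/far_{q}.png',im)
    a=np.radians(yaw); e=np.array([np.cos(a),np.sin(a)])
    for d in silhouettes(q,'wrist')[:2]:
        v,u=np.nonzero(d['mask']); p=ray(m,np.c_[u,v],z)[:,:2]; r=axis(d['mask'],m,z)
        t=(p@e).max()-half; n=np.array([-e[1],e[0]])
        print(q,round(d['p'],2),r,'centre',(e*t+n*(r[:2]/1000@n)).round(4))
    print(s['position'].round(4),'yaw',np.degrees(2*np.arctan(s['ee_rot'][1]/s['ee_rot'][0])).round(2),round(s['width'],3))
E
python3 -c "
from h import *
far('dowel_red',.044,15.2)
for n in ['scene','side']:
  get_image(n);mm=camera_model(n)
  for d in silhouettes('dowel_green',n)[:1]: print(n,d['p'],axis(d['mask'],mm,.039))"
```

```text
dowel_red 0.97 [531.1 285.   15.2 113.   26.6] centre [0.5229 0.2828]
[0.5244 0.2812 0.1407] yaw 15.08 0.501
scene 0.84 [427.6 -62.5  -2.8 138.6  35.2]
side 0.71 [ 4.304e+02 -6.260e+01 -1.000e-01  1.339e+02  2.790e+01]
```

Call:
apply_moves([
  {"x": 0,"y": 0.2,"z": -4,"yaw": 0,"hand": 0},
  {"x": 0,"y": 0.2,"z": -8,"yaw": 0,"hand": 0},
  {"x": 0,"y": 0.2,"z": -11.6,"yaw": 0,"hand": 0},
  {"x": 0,"y": 0.2,"z": -11.6,"yaw": 0,"hand": 0},
  {"x": 0,"y": 0.2,"z": -11.6,"yaw": 0,"hand": -0.7},
  {"x": 0,"y": 0.2,"z": -11.6,"yaw": 0,"hand": -0.7},
  {"x": 0,"y": 0.2,"z": -11.6,"yaw": 0,"hand": -0.7},
  {"x": 0,"y": 0.2,"z": -11.6,"yaw": 0,"hand": -0.7},
])

```text
clock: 13.68
position: [0.5255, 0.2842, 0.0263]
ee_rot: [3.114, 0.414, 0.004]
force: [0.4, -3.9, 7.1]
width: 0.277
gripper_force: 15.0
```

Call:
apply_moves([
  {"x": 0,"y": 0,"z": 3,"yaw": 0,"hand": -0.8},
  {"x": 0,"y": 0,"z": 8,"yaw": 0,"hand": -0.8},
  {"x": 0,"y": -2,"z": 13,"yaw": 0,"hand": -0.8},
  {"x": 1,"y": -7,"z": 14,"yaw": -4,"hand": -0.8},
  {"x": 2.5,"y": -12,"z": 14,"yaw": -8,"hand": -0.8},
  {"x": 4,"y": -18,"z": 14,"yaw": -12,"hand": -0.8},
  {"x": 5.5,"y": -24,"z": 14,"yaw": -16,"hand": -0.8},
  {"x": 7,"y": -30,"z": 14,"yaw": -20,"hand": -0.8},
  {"x": 9,"y": -36,"z": 14,"yaw": -24,"hand": -0.8},
  {"x": 11,"y": -42.7,"z": 14,"yaw": -26.5,"hand": -0.8},
])

```text
clock: 14.92
position: [0.6325, -0.1356, 0.1657]
ee_rot: [-3.125, 0.311, -0.003]
force: [1.9, 1.3, 0.0]
width: 0.276
gripper_force: 15.0
```

Call:
apply_moves([
  {"x": 0,"y": 0,"z": -3,"yaw": 0,"hand": -0.8},
  {"x": 0,"y": 0,"z": -7,"yaw": 0,"hand": -0.8},
  {"x": 0,"y": 0,"z": -7,"yaw": 0,"hand": -0.8},
  {"x": 0,"y": 0,"z": -7,"yaw": 0,"hand": -0.8},
])

```text
clock: 15.42
position: [0.6326, -0.1341, 0.0964]
ee_rot: [-3.126, 0.309, -0.003]
force: [0.8, 0.4, -0.7]
width: 0.278
gripper_force: 15.0
```

```bash
python3 -c "
from h import *
z=observe()['position'][2]+.019
far('dowel_red',z,-11.4); far('stand_red',.008,-11.4,.06)"
```

```text
[ 0.6326 -0.1341  0.0964] yaw -11.28 0.278
stand_red 0.75 [ 653.9 -147.4  -17.5   84.4   68.1] centre [ 0.6351 -0.1436]
[ 0.633  -0.1343  0.0969] yaw -11.29 0.279
```

View pics/far_dowel_red.png

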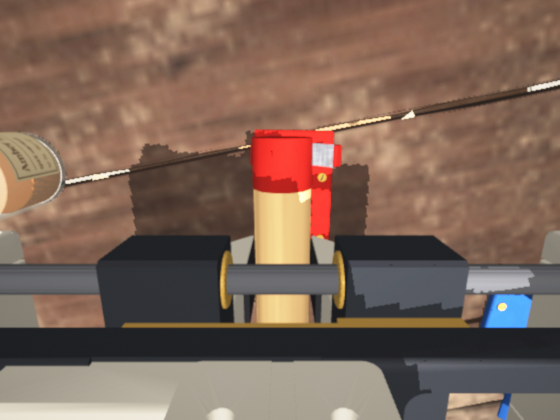

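```bash
python3 -c "
from h import *
m=camera_model('wrist')
a=np.radians(-11.4);e=np.array([np.cos(a),np.sin(a)])
f=lambda uv,z,t:print((ray(m,[uv],z)[0,:2]-e*t).round(4))
f((281,135),.116,.065); f((324,130),.008,.06); f((322,155),.038,.045);f((322,177),.008,.025)
"
```

```text
[ 0.6307 -0.1336]
[ 0.6296 -0.1655]
[ 0.6298 -0.161 ]
[ 0.6294 -0.1652]
```

Call:
apply_moves([
  {"x": 0.35,"y": -0.9,"z": 0,"yaw": 0,"hand": -0.8},
  {"x": 0.35,"y": -0.9,"z": 0,"yaw": 0,"hand": -0.8},
  {"x": 0.35,"y": -0.9,"z": 0,"yaw": 0,"hand": -0.8},
])

```text
clock: 16.0
position: [0.6352, -0.1435, 0.0947]
ee_rot: [-3.126, 0.31, 0.0]
force: [0.5, 0.3, -0.5]
width: 0.282
gripper_force: 15.0
```

```bash
python3 -c "
from h import *
s=observe();print(s['position'],s['dq'].round(3))
cv2.imwrite('pics/w6.png',get_image('wrist')[90:250,150:430])"
```

```text
[ 0.6351927  -0.143463    0.09473672] [-0.005  0.    -0.005  0.005  0.    -0.004  0.002]
```

View pics/w6.png

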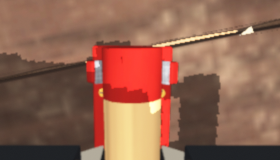

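Call:
apply_moves([
  {"x": 0,"y": 0,"z": -3,"yaw": 0,"hand": -0.8},
  {"x": 0,"y": 0,"z": -5.5,"yaw": 0,"hand": -0.8},
  {"x": 0,"y": 0,"z": -6.8,"yaw": 0,"hand": -0.8},
  {"x": 0,"y": 0,"z": -6.8,"yaw": 0,"hand": -0.8},
  {"x": 0,"y": 0,"z": -6.8,"yaw": 0,"hand": -0.8},
  {"x": 0,"y": 0,"z": -6.8,"yaw": 0,"hand": 0},
  {"x": 0,"y": 0,"z": -6.8,"yaw": 0,"hand": 0},
  {"x": 0,"y": 0,"z": -6.8,"yaw": 0,"hand": 0},
])

```text
clock: 17.05
position: [0.6353, -0.1433, 0.027]
ee_rot: [3.126, -0.309, 0.001]
force: [0.3, 0.5, -0.0]
width: 0.493
gripper_force: 0.0
```

Call:
apply_moves([
  {"x": 0,"y": 0,"z": 4,"yaw": 0,"hand": 0},
  {"x": 0,"y": 0,"z": 9,"yaw": 0,"hand": 0},
  {"x": -1,"y": 3,"z": 13,"yaw": 3,"hand": 0},
  {"x": -3,"y": 8,"z": 14,"yaw": 7,"hand": 0},
  {"x": -5,"y": 14,"z": 14,"yaw": 11,"hand": 0},
  {"x": -7,"y": 20,"z": 14,"yaw": 15,"hand": 0},
  {"x": -8.5,"y": 26,"z": 14,"yaw": 19,"hand": 0},
  {"x": -10,"y": 32,"z": 14,"yaw": 23,"hand": 0},
  {"x": -11.5,"y": 38,"z": 14,"yaw": 26.5,"hand": 0},
  {"x": -12.5,"y": 43,"z": 13,"yaw": 26.5,"hand": 0},
])

```text
clock: 18.3
position: [0.5096, 0.2897, 0.1576]
ee_rot: [-3.112, -0.419, -0.003]
force: [0.3, 0.2, 0.1]
width: 0.498
gripper_force: 0.0
```

```bash
python3 -c "
from h import *
s=observe();print(s['position'],s['ee_rot'])
for n in ['scene','side']:
  get_image(n);mm=camera_model(n)
  for d in silhouettes('dowel_red',n)[:1]: print(n,d['p'],axis(d['mask'],mm,.044))"
```

```text
[0.50960586 0.28968676 0.15758354] [-3.11208141e+00 -4.18818095e-01 -2.57500617e-03]
scene 0.62 [ 631.4 -145.2  -13.4  168.6   46.1]
side 0.93 [ 634.9 -142.8  -11.3  142.8   39.2]
```

Red is seated. Now blue.

Call:
apply_moves([
  {"x": -0.7,"y": 5,"z": -2,"yaw": 0,"hand": 0},
  {"x": -0.7,"y": 5,"z": -2,"yaw": 0,"hand": 0},
  {"x": -0.7,"y": 5,"z": -2,"yaw": 0,"hand": 0},
  {"x": -0.7,"y": 5,"z": -2,"yaw": 0,"hand": 0},
])

```text
clock: 19.0
position: [0.5043, 0.3349, 0.1372]
ee_rot: [3.114, 0.411, 0.001]
force: [-0.7, -0.4, -0.1]
width: 0.499
gripper_force: 0.0
```

```bash
python3 -c "
from h import *
far('dowel_blue',.042,15.2)"
```

```text
dowel_blue 0.67 [510.3 341.6  15.3 111.6  22. ] centre [0.5014 0.3392]
[0.5043 0.3349 0.1372] yaw 15.04 0.499
```

Call:
apply_moves([
  {"x": -0.3,"y": 0.4,"z": -4,"yaw": 0,"hand": 0},
  {"x": -0.3,"y": 0.4,"z": -8,"yaw": 0,"hand": 0},
  {"x": -0.3,"y": 0.4,"z": -11.4,"yaw": 0,"hand": 0},
  {"x": -0.3,"y": 0.4,"z": -11.4,"yaw": 0,"hand": 0},
  {"x": -0.3,"y": 0.4,"z": -11.4,"yaw": 0,"hand": -0.75},
  {"x": -0.3,"y": 0.4,"z": -11.4,"yaw": 0,"hand": -0.75},
  {"x": -0.3,"y": 0.4,"z": -11.4,"yaw": 0,"hand": -0.75},
  {"x": -0.3,"y": 0.4,"z": -11.4,"yaw": 0,"hand": -0.75},
])

```text
clock: 20.1
position: [0.5015, 0.3399, 0.024]
ee_rot: [3.114, 0.414, 0.003]
force: [0.4, -4.9, 6.6]
width: 0.235
gripper_force: 15.0
```

Call:
apply_moves([
  {"x": 0,"y": 0,"z": 3,"yaw": 0,"hand": -0.85},
  {"x": 0,"y": 0,"z": 8,"yaw": 0,"hand": -0.85},
  {"x": 0,"y": -2,"z": 13,"yaw": 0,"hand": -0.85},
  {"x": 0,"y": -7,"z": 14,"yaw": -4,"hand": -0.85},
  {"x": 0,"y": -13,"z": 14,"yaw": -8,"hand": -0.85},
  {"x": 0,"y": -19,"z": 14,"yaw": -12,"hand": -0.85},
  {"x": 0,"y": -25,"z": 14,"yaw": -16,"hand": -0.85},
  {"x": 0,"y": -31,"z": 14,"yaw": -20,"hand": -0.85},
  {"x": 0,"y": -37,"z": 14,"yaw": -24,"hand": -0.85},
  {"x": 0,"y": -43,"z": 14,"yaw": -28,"hand": -0.85},
])

```text
clock: 21.35
position: [0.5003, -0.0909, 0.1636]
ee_rot: [-3.121, 0.353, -0.003]
force: [1.5, 0.7, -1.0]
width: 0.236
gripper_force: 15.0
```

```bash
python3 -c "
from h import *
s=observe();print(s['position'],np.degrees(2*np.arctan(s['ee_rot'][1]/s['ee_rot'][0])))"
```

```text
[ 0.50031703 -0.09086053  0.16355575] -12.908695432087764
```

Call:
apply_moves([
  {"x": -0.5,"y": -6,"z": 0,"yaw": -3,"hand": -0.85},
  {"x": -1,"y": -12,"z": 0,"yaw": -5.4,"hand": -0.85},
  {"x": -1.6,"y": -18,"z": -2,"yaw": -5.4,"hand": -0.85},
  {"x": -1.6,"y": -22.4,"z": -5,"yaw": -5.4,"hand": -0.85},
  {"x": -1.6,"y": -22.4,"z": -7,"yaw": -5.4,"hand": -0.85},
  {"x": -1.6,"y": -22.4,"z": -7,"yaw": -5.4,"hand": -0.85},
  {"x": -1.6,"y": -22.4,"z": -7,"yaw": -5.4,"hand": -0.85},
])

```text
clock: 22.22
position: [0.485, -0.3127, 0.0937]
ee_rot: [-3.102, 0.495, -0.002]
force: [0.6, -0.3, 0.3]
width: 0.231
gripper_force: 15.0
```

```bash
python3 -c "
from h import *
s=observe();print(s['position'],np.degrees(2*np.arctan(s['ee_rot'][1]/s['ee_rot'][0])))
im=get_image('wrist');cv2.imwrite('pics/w7.png',im[90:260])"
```

```text
[ 0.48501097 -0.31265919  0.0937396 ] -18.135533051472308
```

View pics/w7.png

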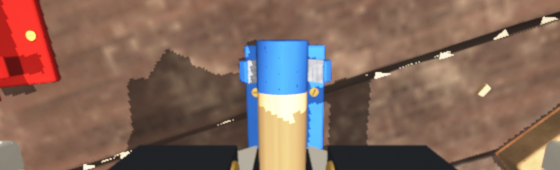

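```bash
python3 -c "
from h import *
m=camera_model('wrist')
a=np.radians(-18.2);e=np.array([np.cos(a),np.sin(a)])
f=lambda uv,z,t:print((ray(m,[uv],z)[0,:2]-e*t).round(4))
f((282,130.5),.113,.065); f((284,182),.008,.025)
"
```

```text
[ 0.4849 -0.3128]
[ 0.484 -0.314]
```

Call:
apply_moves([
  {"x": -0.1,"y": -0.15,"z": 0,"yaw": 0,"hand": -0.85},
  {"x": -0.1,"y": -0.15,"z": -3,"yaw": 0,"hand": -0.85},
  {"x": -0.1,"y": -0.15,"z": -5.5,"yaw": 0,"hand": -0.85},
  {"x": -0.1,"y": -0.15,"z": -6.9,"yaw": 0,"hand": -0.85},
  {"x": -0.1,"y": -0.15,"z": -6.9,"yaw": 0,"hand": -0.85},
  {"x": -0.1,"y": -0.15,"z": -6.9,"yaw": 0,"hand": -0.85},
  {"x": -0.1,"y": -0.15,"z": -6.9,"yaw": 0,"hand": 0},
  {"x": -0.1,"y": -0.15,"z": -6.9,"yaw": 0,"hand": 0},
  {"x": -0.1,"y": -0.15,"z": -6.9,"yaw": 0,"hand": 0},
])

```text
clock: 23.4
position: [0.4833, -0.3148, 0.0239]
ee_rot: [3.102, -0.497, 0.001]
force: [0.4, 1.2, 1.2]
width: 0.486
gripper_force: 0.0
```

Call:
apply_moves([
  {"x": 0,"y": 0,"z": 4,"yaw": 0,"hand": 0},
  {"x": 0,"y": 0,"z": 9,"yaw": 0,"hand": 0},
  {"x": 0,"y": 0,"z": 14,"yaw": 0,"hand": 0},
  {"x": -4,"y": 0,"z": 20,"yaw": 0,"hand": 0},
  {"x": -8,"y": 0,"z": 22,"yaw": 0,"hand": 0},
  {"x": -8,"y": 0,"z": 22,"yaw": 0,"hand": 0},
  {"x": -8,"y": 0,"z": 22,"yaw": 0,"hand": 0},
])

```text
clock: 24.28
position: [0.4036, -0.3145, 0.2438]
ee_rot: [-3.102, 0.497, -0.001]
force: [0.1, -0.7, 0.0]
width: 0.503
gripper_force: 0.0
```

```bash
python3 -c "
from h import *
ims=[]
for n in ['wrist','scene','side']:
  print(n);look('f_'+n,{'dowel_red':.044,'dowel_blue':.042,'dowel_green':.039,'steel_bar':.042,'jar':.089,'plane':.02},n)
A=cv2.resize(cv2.imread('pics/f_scene.png')[140:340,150:430],None,fx=1.4,fy=1.4,interpolation=2)
B=cv2.resize(cv2.imread('pics/f_side.png')[150:350,150:430],None,fx=1.4,fy=1.4,interpolation=2)
W=cv2.resize(cv2.imread('pics/f_wrist.png')[:250],(784,290))
cv2.imwrite('pics/fin.png',np.vstack([np.hstack([A,B]),W]))"
```

```text
wrist
dowel_red 0.74 [25.0, 1.0, 79.0, 93.0] [ 611.5 -137.7  -11.7   89.7   31.9]
dowel_blue 0.96 [249.0, 48.0, 273.0, 178.0] [ 483.5 -315.5  -17.7  133.9   23. ]
dowel_green 0.75 [37.0, 175.0, 85.0, 249.0] [ 4.528e+02 -6.220e+01 -4.000e-01  8.700e+01  2.400e+01]
dowel_green 0.46 [230.0, 62.0, 288.0, 168.0] [ 483.4 -314.8  -17.7  109.7   59.5]
plane 0.44 [17.0, 237.0, 33.0, 259.0] [422.9  18.9 -19.7  25.9  12.5]
scene
dowel_red 0.79 [286.0, 161.0, 320.0, 187.0] [ 634.8 -143.9  -14.5  163.1   51.2]
dowel_blue 0.69 [361.0, 154.0, 396.0, 182.0] [ 484.8 -315.5  -20.2  157.    43.8]
dowel_green 0.76 [328.0, 198.0, 370.0, 221.0] [430.7 -60.6  -1.2 138.4  29.5]
jar 0.71 [224.0, 175.0, 250.0, 211.0] [648.7 103.7 -44.3 189.7  57. ]
plane 0.58 [316.0, 233.0, 330.0, 253.0] [412.3  67.6 -55.5  88.3  29.6]
side
dowel_red 0.44 [302.0, 297.0, 354.0, 318.0] [ 482.7 -316.8  -17.8  133.3   27.6]
dowel_blue 0.81 [303.0, 298.0, 355.0, 319.0] [ 484.6 -316.3  -17.8  136.5   27.6]
dowel_blue 0.7 [228.0, 242.0, 280.0, 279.0] [418.2 -82.3  -2.6 126.3 102.8]
steel_bar 0.72 [222.0, 185.0, 254.0, 205.0] [535.1 222.8  14.5 140.7  32.3]
plane 0.49 [219.0, 236.0, 237.0, 247.0] [410.4  37.5  73.3  53.3  43.4]
```

View pics/fin.png

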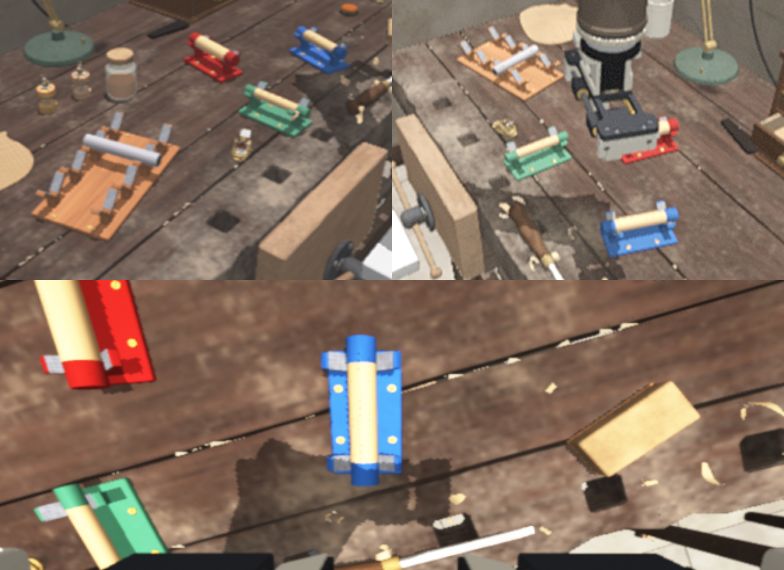

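The picture shows all three dowels seated in their own stands. The steel bar is still in the cradle, and the jar and plane are where they were. Handing in.

```bash
python3 -c "
from cell import *
print(sign_off())"
```

```text
the job is handed in; nothing more can be done
None
```

The red, blue and green dowels each lie in both Vs of their own stand, within about 2 mm of centre by the last camera measurements. The steel bar is still in the cradle, the jar and plane look undisturbed, and the job was handed in at about 25 s; the hand-in returned no verdict.

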